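Draw the flat bar out of the lathe-stock rack

ROBOT

A 6-joint arm with a two-finger parallel gripper is mounted at the origin on the work surface. World frame = base frame: x ahead of the robot, y to its left, z up, the work surface at z = 0. Lengths are in m, angles in rad, forces in N, time in s.
With the tool pointing down it reaches from about 0.35 to 0.975 m from the base axis. Payload 4.9 kg.
Tool frame: the origin (TCP) lies at the very end of the fingers, on their centre line; the grasp point (between the pads) lies 19 mm behind it; x points along the fingers, y is the direction in which the jaws open and shut, and the axes are right-handed (so a half turn about x gives the same grasp; the last joint's range is limited). The gripper opens to 85 mm and grips with 20 to 120 N. Pads are 22 mm wide; open, the fingers measure 114 mm over their backs; the gripper's body (76 mm by 85 mm) begins 54 mm behind the grasp point. The pads swing forward as they close: fully open they stand 13 mm farther back than shut.
Start: joints at [-0.119, 0.053, 1.613, -0, 1.476, -0.119], TCP at [0.625, 0, 0.231] pointing down, gripper open.
Joint ranges: [-3.01, 3.01], [-1.01, 2.22], [0.06, 2.58], [-1.02, 4.17], [0.09, 2.62], [-3.14, 3.14]. Speed limits (rad/s): [2.57, 2.57, 3.14, 3.14, 3.14, 3.14].

INTERFACE

Orientations are given as a unit quaternion [x, y, z, w].
In Python, from bench import monitor, optics, ticket gives the robot as it stands. The module is installed in compiled form; this text tells all that it offers.
- The arm moves only by the tool drive_tool, never from a script. Its argument "motion" is a list that holds one entry, the list of rows, each a list of 5 numbers: the shift along the world's x, y, z in m, then the turn about the world's z in rad, then the closure, from 0 (fully open) to 1 (shut). In form: [[[tx, ty, tz, roll, claw], ...]]. A call has 1 to 12 rows; each row is the pose to reach, as a shift and turn from the pose commanded when the call began; what a row does not reach only later rows make up. A row lasts 1/10 s, in which the tool goes at most 50 mm and 8.59 degrees, less where a joint would pass 70% of its speed; a pose out of reach is approached as far as the arm can. A call with a gripper value outside its range is refused whole. The fingers move at their own pace and stop on an object; "grip_force" is the grip in N (left out, the last holds). Time passes only in rows, so rows that repeat a pose let the fingers close. It gives the time, the measured TCP pose, the force and the opening at its end, in the units of the state.
- monitor.observe(): the state, without advancing time (a new reading comes with each control period).
- optics.read_camera(name): name is "scene" or "side" or "wrist"; returns a dict with "pixels" (480x640x3 uint8, red, green, blue), "z_map" (480x640 float32, m along the optical axis (not along the pixel's ray), 0 where there is no reading), "intrinsics" (3x3 intrinsics, pixels), "T" (4x4, takes a point from camera to world coordinates); the wrist camera has in their place "tool_from_camera" (4x4, takes a point from camera to tool coordinates, whose origin is the TCP and whose axes are the tool frame's). Camera axes: x right, y up, looking along -z (the intrinsics and any distortion apply to the point x, -y, -z); pixel columns grow to the right and rows downward; lengths in m; the calibration is good to about 2 mm. A picture is of the moment at which its call begins: read the wrist's pose just before it.
- ticket.finish_job(): hands the job in, once; it reports no verdict.
The state is a dict: "clock": time; "q": joint angles; "qvel": joint speeds; "effort": joint torques, N m; "eef_pos": TCP position; "orientation": TCP orientation; "contact_force": force on the tool from outside, world axes, zero at the start; "moment": the same for the moment, N m; "grip_width": finger opening in m.
Only numpy, scipy, OpenCV 4.12 (cv2) and the standard library are available. Lean on these libraries where they do the work, as an engineer would, in place of code of your own. Each camera call takes 0.05 s, during which the arm holds its last target.

TASK

Take the wide flat bar out of the bar-stock rack: lift its front end over the rack's front lip, draw it out endwise from under the cover, and lay it flat and lengthwise in the middle of the black rubber mat. Set it down gently, do not drop it, and leave the narrower square bar lying where it is in the rack.

Things in the scene. Friction and masses are not known exactly. Their poses are not given: they have to be found in the camera images.
- flat_bar: the wide flat bar of bare aluminium, the part to fetch: 280 long x 32 wide x 16 mm high, about 0.4 kg, loose. Origin at the centre of its underside; x along its length, its +x end under the rack's cover at the start, its -x end the front; z up. It starts flat on the rack's floor in either lane, front end 2 to 14 mm behind the lip, rear 65 to 85 mm under the cover
- flat_bar_front (a point): the middle of the lower edge of the flat bar's front end (140 mm from the bar's origin along its -x)
- square_bar: the bystander beside it in the rack's other lane: bare aluminium square bar 280 long x 20 x 20 mm, loose. Origin at the centre of its underside, x along its length
- rack: grey sheet-steel bar-stock rack fixed to the bench, 320 long (x, along the bars) x 150 wide (y), floor 6 mm thick. Origin at the centre of its underside. At its -x end, the front, is a lip; its rear 100 mm (x 60 to 160 mm) is roofed. Two lanes, centred at y +36 and -36 mm; nothing stands beside the bars between lip and cover
- rack_lip (a point): middle of the top edge of the front lip, at rack x -157 mm: the lip runs right across, 6 mm thick, top 20 mm above the rack's floor
- rack_cover (a point): middle of the lower front edge of the cover, at rack x +60 mm: 30 mm above the rack's floor, cover 4 mm thick, on 3 mm cheeks and middle divider, back wall at rack x 154 mm. The gap under it is too low to lift the bar level over the lip: tilt the front end up, then draw the bar about 90 mm towards the rack's -x to free it
- mat: black rubber mat fixed flat on the bench, 380 long (x) x 120 wide (y) x 4 mm thick. Origin at the centre of its underside, x along its length. It lies beside the rack, on either side of it

How it is judged:
By the outcome, as a careful person would: the job done as asked, in the order asked, and still so for the second after the job is handed in, with the robot touching nothing.
It also fails if it takes over 45 s, if anything falls off the work surface, if the arm or the gripper's body presses on something with over 40 N, if the wrist force passes 120 N, or if a joint passes its speed limit or range.

## Working session

There is one attempt and no reset: what is moved stays moved. The work goes in short steps, Python scripts to look and compute and a tool call to move; the robot and the scene stay as the last step left them, time stands still between calls to the robot, and variables do not carry over. Pictures are saved under pics/ and viewed, and the job is handed in when it is done.

Besides the shell and the picture viewer there is one more tool, called after "Call:" as name(argument=value, ...) on one line, values as JSON. drive_tool: Moves the arm, as the interface text tells. Its arguments: {"type":"object","properties":{"motion":{"type":"array","items":{"type":"array","items":{"type":"array","items":{"type":"number"}}}},"grip_force":{"type":"number"}},"required":["motion"]}

```bash
mkdir -p pics
cat > h.py <<'E'
import numpy as np,cv2
from bench import monitor,optics,ticket
def snap(n,f):
    s=monitor.observe(); d=optics.read_camera(n)
    cv2.imwrite('pics/'+f+'.png',cv2.cvtColor(d['pixels'],cv2.COLOR_RGB2BGR))
    if n=='wrist':
        from scipy.spatial.transform import Rotation as R
        T=np.eye(4);T[:3,:3]=R.from_quat(s['orientation']).as_matrix();T[:3,3]=s['eef_pos'];d['T']=T@d['tool_from_camera']
    np.savez('pics/'+f+'.npz',**{k:d[k] for k in('pixels','z_map','intrinsics','T')})
    return s,d
def load(f): return np.load('pics/'+f+'.npz')
def ray(d,u,v):
    K=d['intrinsics'];p=np.array([(u-K[0,2])/K[0,0],-(v-K[1,2])/K[1,1],-1.])
    T=d['T'];return T[:3,3],T[:3,:3]@p
def atz(d,u,v,z):
    o,r=ray(d,u,v);return o+r*(z-o[2])/r[2]
def dep(d,u,v):
    o,r=ray(d,u,v);return o+r*d['z_map'][int(v),int(u)]
E
python3 - <<'E'
from h import *
for n in('scene','side','wrist'):
    s,d=snap(n,n+'0');print(n,d['intrinsics'].tolist(),d['T'].round(3).tolist(),[k for k in d])
print(s)
E
```

```text
scene [[586.7100075531192, 0.0, 306.67476771434104], [0.0, 586.7100075531192, 239.80607765443057], [0.0, 0.0, 1.0]] [[-0.722, -0.559, 0.407, 0.901], [0.691, -0.593, 0.412, 0.383], [0.012, 0.579, 0.815, 0.836], [0.0, 0.0, 0.0, 1.0]] ['pixels', 'z_map', 'intrinsics', 'T']
side [[621.7472562304612, 0.0, 325.7144782199073], [0.0, 621.7472562304612, 241.292206165262], [0.0, 0.0, 1.0]] [[-0.966, 0.147, -0.215, 0.279], [-0.26, -0.524, 0.811, 0.814], [0.006, 0.839, 0.544, 0.623], [0.0, 0.0, 0.0, 1.0]] ['pixels', 'z_map', 'intrinsics', 'T']
wrist [[342.7471504168341, 0.0, 316.4336930953783], [0.0, 342.7471504168341, 241.7147605715746], [0.0, 0.0, 1.0]] [[1.0, -0.001, 0.001, 0.625], [0.0, 0.956, 0.292, 0.074], [-0.001, -0.292, 0.956, 0.372], [0.0, 0.0, 0.0, 1.0]] ['pixels', 'z_map', 'intrinsics', 'tool_from_camera', 'T']
{'clock': 0.1, 'q': array([-1.18997217e-01,  5.33279619e-02,  1.61418000e+00,  1.90434793e-05,
        1.47602757e+00, -1.18988788e-01]), 'qvel': array([ 3.74315683e-04, -2.29678285e-03, -3.35006345e-03, -2.04900590e-03,
       -4.49512805e-04, -6.16963161e-05]), 'effort': array([ 6.14647306e-04, -3.94903493e+01, -3.71363103e+01, -4.52310599e-05,
        3.99340541e-03, -4.17574097e-05]), 'eef_pos': array([6.24419246e-01, 7.69283667e-05, 2.30149037e-01]), 'orientation': array([ 0.49958297,  0.50054129, -0.50042168,  0.49945311]), 'contact_force': array([ 0.17871292, -0.318888  ,  0.21413597]), 'moment': array([-0.04404867,  0.0391632 , -0.05084876]), 'grip_width': 0.08555308440646092}
```

View pics/scene0.png

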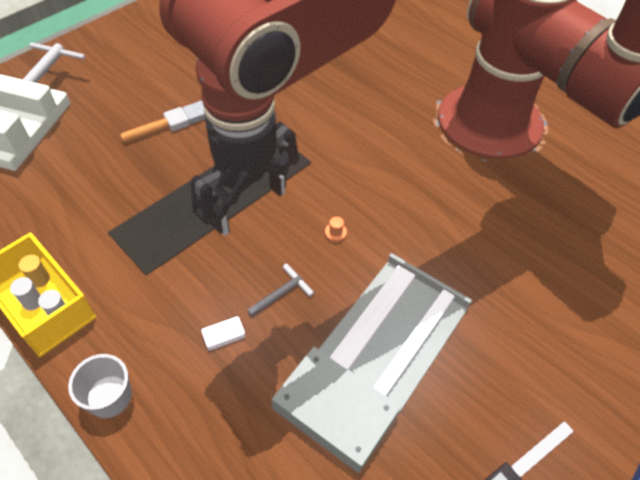

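View pics/side0.png

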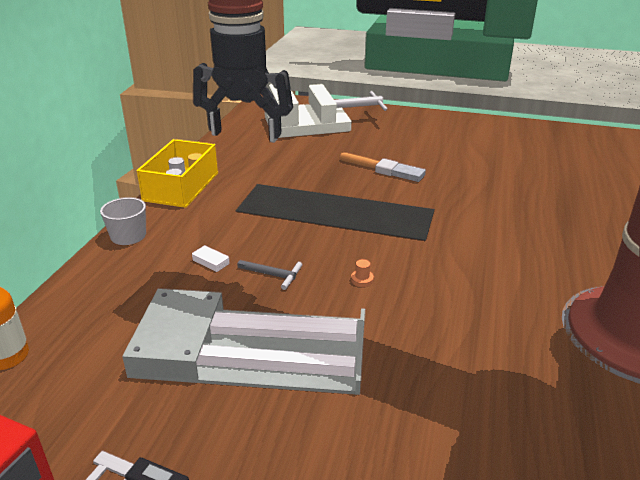

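View pics/wrist0.png

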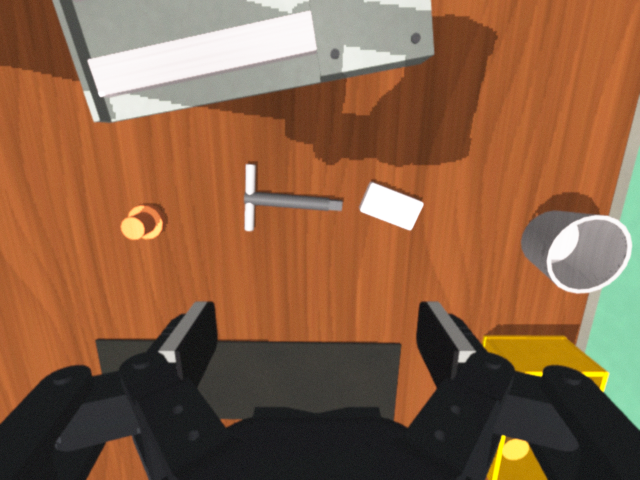

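Run:
```python
from h import *
def crop(f,x0,y0,x1,y1,s):
    im=cv2.imread(f'pics/{f}.png')[y0:y1,x0:x1]
    cv2.imwrite(f'pics/{f}_c.png',cv2.resize(im,None,fx=s,fy=s,interpolation=cv2.INTER_CUBIC))
crop('scene0',265,245,480,475,2.6)
crop('side0',115,280,375,400,3)
crop('wrist0',50,0,450,140,2)
```

```text
(no output)
```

View pics/scene0_c.png

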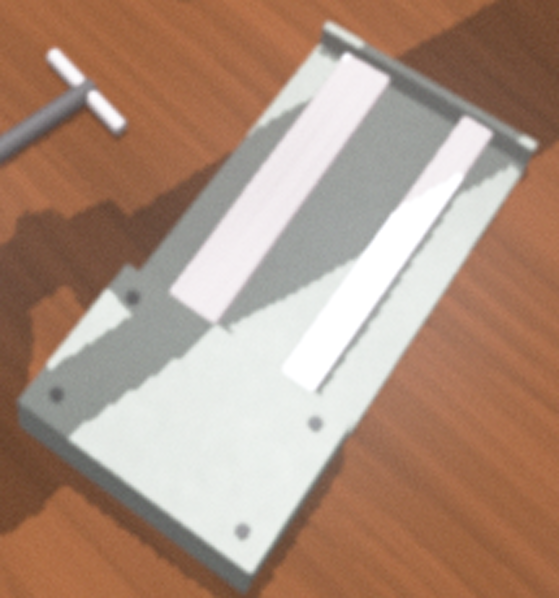

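View pics/side0_c.png

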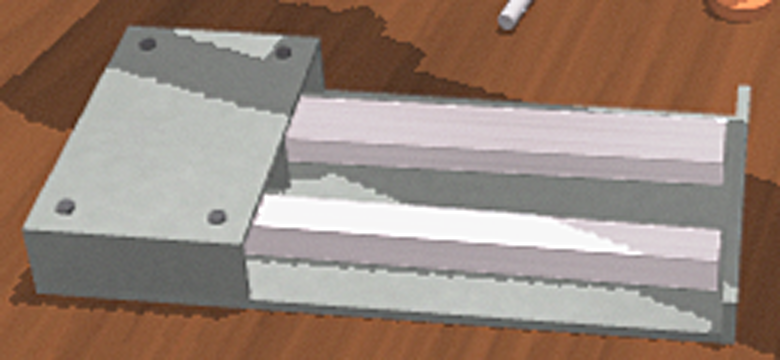

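View pics/wrist0_c.png

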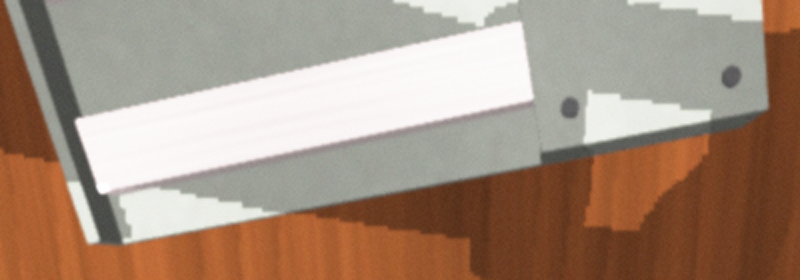

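```bash
cat >> h.py <<'E'
def tri(*obs):
    A=np.zeros((3,3));b=np.zeros(3);R=[]
    for d,u,v in obs:
        o,r=ray(d,u,v);r=r/np.linalg.norm(r);P=np.eye(3)-np.outer(r,r);A+=P;b+=P@o;R.append((o,P))
    x=np.linalg.solve(A,b);return x,[round(np.linalg.norm(P@(x-o))*1e3,1) for o,P in R]
E
python3 - <<'E'
from h import *
S,D,W=load('scene0'),load('side0'),load('wrist0')
for n,o in dict(frontR=[(S,397.7,265.4),(W,100,96),(D,357.7,319.3)],frontL=[(S,415,275),(W,88.5,59.5),(D,355.7,334.3)],
  covR=[(S,330.4,357.3),(W,316.5,50.5),(D,115+300/3,280+96/3)],covL=[(S,347.7,369.2),(W,310,11),(D,115+288/3,280+136/3)],
 lipR=[(S,391,254.6),(D,115+743/3,280+88/3)]).items():
    print(n,*tri(*o)); print('   ',[atz(*q,0.022).round(4) for q in o],[dep(*q).round(3) for q in o])
# cover/mat
print('lipL',atz(S,471,300.8,.026))
print('mat tri',[tri((S,a,b),(D,c,d)) for a,b,c,d in [(111,231,238,209),(148,270,238,209)][:0]])
# segment mat in wrist
for a,b in [(97,339),(401,345),(105,417)]: print(atz(W,a,b,.004))
for a,b in [(111,231),(148,269),(311,162)]: print('S',atz(S,a,b,.004))
for a,b in [(238,209),(255,187),(434,207),(428,236)]: print('D',atz(D,a,b,.004))
E
```

```text
frontR [0.41723758 0.11016494 0.01881062] [np.float64(1.5), np.float64(1.1), np.float64(2.6)]
    [array([0.4207, 0.1122, 0.022 ]), array([0.4201, 0.1105, 0.022 ]), array([0.4149, 0.111 , 0.022 ])] [array([0.414, 0.109, 0.011]), array([0.413, 0.112, 0.009]), array([0.419, 0.092, 0.006])]
frontL [0.41196306 0.1422269  0.01852114] [np.float64(0.8), np.float64(1.1), np.float64(1.5)]
    [array([0.4142, 0.144 , 0.022 ]), array([0.4153, 0.1416, 0.022 ]), array([0.4104, 0.1444, 0.022 ])] [array([0.409, 0.142, 0.014]), array([0.414, 0.142, 0.02 ]), array([0.411, 0.143, 0.02 ])]
covR [0.62305617 0.15134805 0.02409631] [np.float64(4.8), np.float64(3.4), np.float64(3.5)]
    [array([0.6173, 0.1509, 0.022 ]), array([0.625, 0.149, 0.022]), array([0.6264, 0.1521, 0.022 ])] [array([0.618, 0.151, 0.023]), array([0.625, 0.15 , 0.019]), array([0.627, 0.151, 0.021])]
covL [0.61712777 0.18194102 0.02391681] [np.float64(4.1), np.float64(3.0), np.float64(2.4)]
    [array([0.6121, 0.1818, 0.022 ]), array([0.6192, 0.1802, 0.022 ]), array([0.6197, 0.182 , 0.022 ])] [array([0.619, 0.187, 0.041]), array([0.619, 0.181, 0.021]), array([0.62 , 0.182, 0.022])]
lipR [0.41280653 0.09016959 0.02415775] [np.float64(1.1), np.float64(1.1)]
    [array([0.4126, 0.0903, 0.022 ]), array([0.4128, 0.0862, 0.022 ])] [array([0.415, 0.092, 0.026]), array([0.412, 0.089, 0.024])]
lipL [0.38889827 0.2374193  0.026     ]
mat tri []
[ 0.35480588 -0.16447797  0.004     ]
[ 0.72957538 -0.17251281  0.004     ]
[ 0.34320308 -0.28354875  0.004     ]
S [ 0.72175647 -0.2862494   0.004     ]
S [ 0.72036446 -0.17657429  0.004     ]
S [ 0.35252844 -0.16451246  0.004     ]
D [ 0.72211105 -0.17632971  0.004     ]
D [ 0.72232395 -0.27279965  0.004     ]
D [ 0.34723226 -0.29014532  0.004     ]
D [ 0.34510012 -0.17817254  0.004     ]
```

The two bars lie in the rack. The flat one, about 32 mm wide, is in the lane nearer the mat, with its front top corners at scene pixels (398,265) and (415,275). Its front centre works out at about (0.417, 0.127), yaw about 10.8°, top z about 0.02. Next I'll move above the front part and take a closer wrist picture.

Call:
drive_tool(motion=[[[-0.015, 0.014, -0.008, -0.138, 0.1], [-0.03, 0.028, -0.016, -0.276, 0.2], [-0.046, 0.042, -0.024, -0.414, 0.3], [-0.062, 0.056, -0.032, -0.552, 0.4], [-0.077, 0.07, -0.04, -0.69, 0.4], [-0.092, 0.084, -0.048, -0.828, 0.4], [-0.108, 0.098, -0.056, -0.966, 0.4], [-0.124, 0.112, -0.064, -1.104, 0.4], [-0.14, 0.124, -0.072, -1.242, 0.4], [-0.154, 0.137, -0.08, -1.382, 0.4], [-0.154, 0.137, -0.08, -1.382, 0.4], [-0.154, 0.137, -0.08, -1.382, 0.4]]])

```text
clock: 1.35
eef_pos: [0.4709, 0.137, 0.1512]
orientation: [0.704, 0.068, -0.704, 0.068]
contact_force: [0.2, 0.2, -0.2]
grip_width: 0.0511
```

Run:
```python
from h import *
s,d=snap('wrist','wrist1');print(s['eef_pos'],s['grip_width'],s['q'])
from scipy.spatial.transform import Rotation as R
print(R.from_quat(s['orientation']).as_matrix().round(3))
```

```text
[0.47094336 0.13698588 0.15120337] 0.05113541678801687 [ 1.31387576e-01 -2.13807610e-01  2.00024756e+00 -3.40724448e-04
  1.35512096e+00  1.51053775e+00]
[[ 0.     0.191 -0.982]
 [-0.    -0.982 -0.191]
 [-1.     0.    -0.   ]]
```

View pics/wrist1.png

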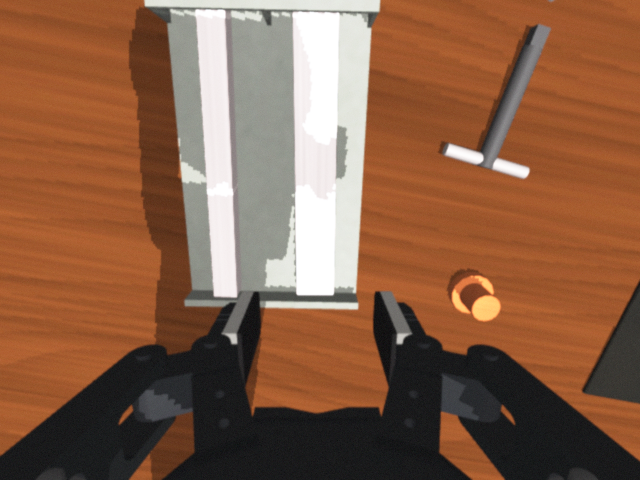

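Run:
```python
from h import *
im=cv2.imread('pics/wrist1.png')
a=cv2.resize(im[255:315,260:370],None,fx=7,fy=7,interpolation=cv2.INTER_CUBIC)
b=cv2.resize(im[0:30,260:370],None,fx=7,fy=7,interpolation=cv2.INTER_CUBIC)
cv2.imwrite('pics/w1c.png',np.vstack([b[:160],a]))
```

```text
(no output)
```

View pics/w1c.png

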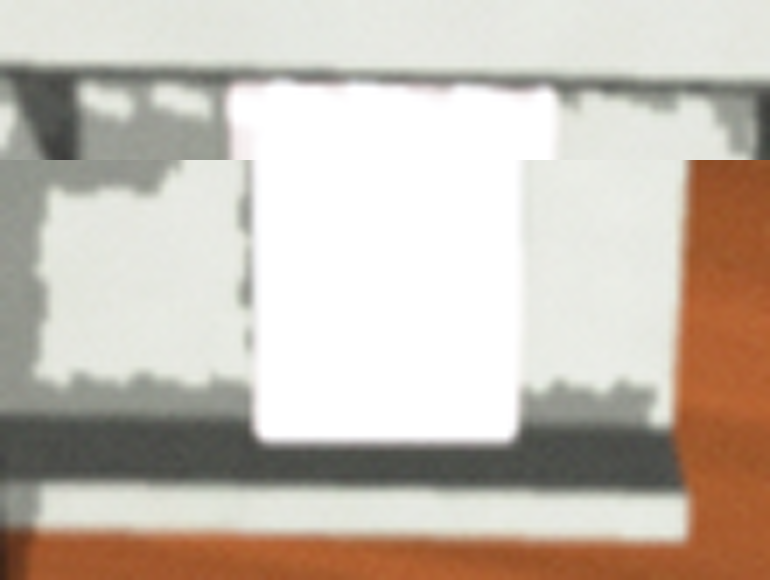

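Run:
```python
from h import *
S,D,W,V=load('scene0'),load('side0'),load('wrist0'),load('wrist1')
L=[(W,88.5,59.5),(V,296.4,295),(S,415,275)];Rr=[(W,100,96),(V,334.3,295),(S,397.7,265.4)]
print(tri(*L),tri(*L[:2]));print(tri(*Rr),tri(*Rr[:2]))
for z in (.02,.022):
  l,r,cl,cr=[atz(V,*p,z) for p in [(296.4,295),(334.3,295),(292.9,12.5),(339.6,12.5)]]
  print(z,l,r,cl,cr,'w',np.linalg.norm(l-r),np.linalg.norm(cl-cr),'yaw',np.degrees(np.arctan2(*((cl+cr-l-r)[1::-1]))),'len',np.linalg.norm(cl+cr-l-r)/2)
print('lip',atz(V,185.5,306,.026),atz(V,357,307.5,.026),atz(V,186,292,.026),atz(V,357,293,.026))
```

```text
(array([0.41093344, 0.14234182, 0.01636406]), [np.float64(0.9), np.float64(0.9), np.float64(0.1)]) (array([0.41126926, 0.14227163, 0.01686793]), [np.float64(0.9), np.float64(0.9)])
(array([0.41794574, 0.11033155, 0.01830249]), [np.float64(0.6), np.float64(1.2), np.float64(0.7)]) (array([0.42027288, 0.11018414, 0.02324082]), [np.float64(0.6), np.float64(0.6)])
0.02 [0.41189409 0.14198997 0.02      ] [0.4182045  0.10944416 0.02      ] [0.62275451 0.18173457 0.02      ] [0.62893501 0.15000887 0.02      ] w 0.03315193952588326 0.03232210814136298 yaw 10.785120976895222 len 0.21458593641342683
0.022 [0.41286691 0.14205074 0.022     ] [0.41913112 0.10974321 0.022     ] [0.62218358 0.18150437 0.022     ] [0.62831884 0.15001093 0.022     ] w 0.03290922801052723 0.032085471975917323 yaw 10.785120976895215 len 0.2130149128610845
lip [0.38630317 0.23441312 0.026     ] [0.41310137 0.08860251 0.026     ] [0.39965934 0.23507429 0.026     ] [0.42650955 0.09169351 0.026     ]
```

Call:
drive_tool(motion=[[[0, 0, -0.03, 0, 0.45], [0, 0, -0.06, 0, 0.45], [0, 0, -0.09, 0, 0.45], [0, 0, -0.115, 0, 0.45], [0, 0, -0.13, 0, 0.45], [0, 0, -0.137, 0, 0.45], [0, 0, -0.141, 0, 0.45], [0, 0, -0.141, 0, 0.45]]])

```text
clock: 2.2
eef_pos: [0.4717, 0.1368, 0.0107]
orientation: [0.704, 0.067, -0.704, 0.067]
contact_force: [-0.3, 0.3, -0.5]
grip_width: 0.0469
```

Run:
```python
from h import *
s,d=snap('side','side2');print(s['eef_pos'],s['grip_width'],s['contact_force'])
im=cv2.imread('pics/side2.png')[230:410,100:420]
cv2.imwrite('pics/side2c.png',cv2.resize(im,None,fx=2.5,fy=2.5,interpolation=cv2.INTER_CUBIC))
```

```text
[0.47169062 0.13679805 0.01070653] 0.046908762363574406 [-0.29040393  0.27877949 -0.52124681]
```

View pics/side2c.png

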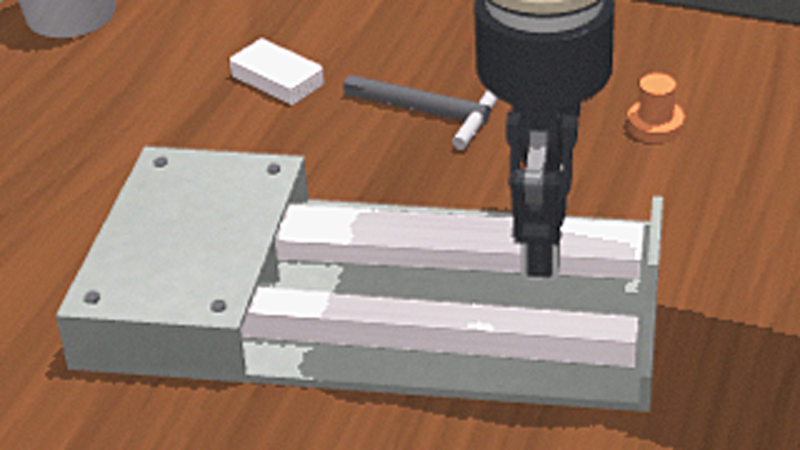

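Call:
drive_tool(motion=[[[0, 0, -0.002, 0, 0.5], [0, 0, -0.002, 0, 0.65], [0, 0, -0.002, 0, 0.8], [0, 0, -0.002, 0, 1], [0, 0, -0.002, 0, 1], [0, 0, -0.002, 0, 1], [0, 0, -0.002, 0, 1]]], grip_force=28)

```text
clock: 2.95
eef_pos: [0.4717, 0.1373, 0.0092]
orientation: [0.704, 0.067, -0.703, 0.067]
contact_force: [-0.8, 1.5, 5.3]
grip_width: 0.0311
```

Call:
drive_tool(motion=[[[0, 0, 0.003, 0, 1], [0, 0, 0.007, 0, 1], [0, 0, 0.012, 0, 1], [0, 0, 0.017, 0, 1], [0, 0, 0.022, 0, 1], [0, 0, 0.026, 0, 1], [0, 0, 0.026, 0, 1]]])

```text
clock: 3.65
eef_pos: [0.4715, 0.1371, 0.0351]
orientation: [0.704, 0.067, -0.704, 0.067]
contact_force: [0.2, 0.9, -3.5]
grip_width: 0.0315
```

Run:
```python
from h import *
s,d=snap('side','side3');print(s['eef_pos'],s['grip_width'],s['contact_force'],s['moment'])
im=cv2.imread('pics/side3.png')[230:410,100:420]
cv2.imwrite('pics/side3c.png',cv2.resize(im,None,fx=2.5,fy=2.5,interpolation=cv2.INTER_CUBIC))
```

```text
[0.4714853  0.13705741 0.03511615] 0.03152710146751898 [ 0.15088331  0.901597   -3.49559977] [-0.07482678  0.19285056 -0.01761672]
```

View pics/side3c.png

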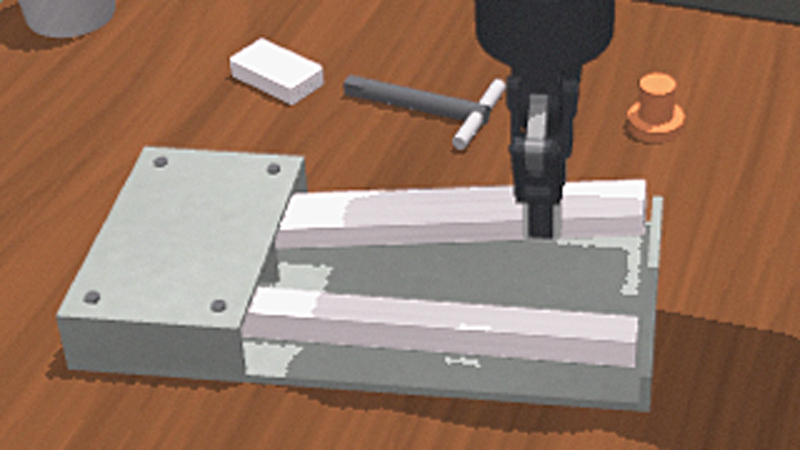

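Run:
```python
from h import *
d=load('side3')
for x,y in [(640,188),(600,188),(450,200),(330,205)]: print((x,y),dep(d,100+x/2.5,230+y/2.5).round(4))
s,e=snap('scene','scene3')
im=cv2.imread('pics/scene3.png')[230:390,310:490]
cv2.imwrite('pics/scene3c.png',cv2.resize(im,None,fx=3.5,fy=3.5,interpolation=cv2.INTER_CUBIC))
```

```text
(640, 188) [0.4169 0.1188 0.0545]
(600, 188) [0.4406 0.1195 0.0499]
(450, 200) [0.5255 0.143  0.0408]
(330, 205) [0.5954 0.1583 0.0338]
```

View pics/scene3c.png

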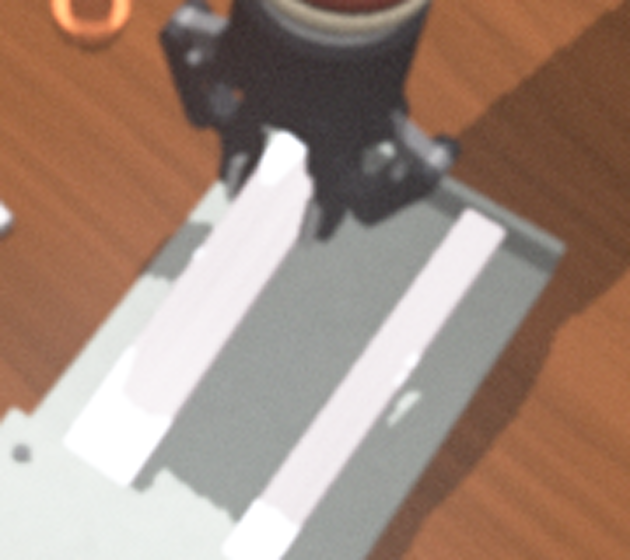

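Call:
drive_tool(motion=[[[-0.006, -0.0011, 0, 0, 1], [-0.0147, -0.0028, 0, 0, 1], [-0.0236, -0.0045, 0, 0, 1], [-0.0334, -0.0064, 0.001, 0, 1], [-0.0432, -0.0082, 0.002, 0, 1], [-0.053, -0.0101, 0.004, 0, 1], [-0.0629, -0.012, 0.006, 0, 1], [-0.0727, -0.0139, 0.008, 0, 1], [-0.0825, -0.0157, 0.01, 0, 1], [-0.0904, -0.0172, 0.01, 0, 1], [-0.0943, -0.018, 0.01, 0, 1], [-0.0943, -0.018, 0.01, 0, 1]]])

```text
clock: 4.95
eef_pos: [0.376, 0.1189, 0.0441]
orientation: [-0.704, -0.067, 0.704, -0.067]
contact_force: [0.6, 0.1, -2.6]
grip_width: 0.031
```

Run:
```python
from h import *
s,d=snap('side','side4');print(s['eef_pos'],s['grip_width'],s['contact_force'],s['moment'])
im=cv2.imread('pics/side4.png')[220:410,100:440]
cv2.imwrite('pics/side4c.png',cv2.resize(im,None,fx=2.3,fy=2.3,interpolation=cv2.INTER_CUBIC))
```

```text
[0.37595903 0.11892058 0.0440847 ] 0.03096437204744429 [ 0.62587296  0.13046267 -2.59772716] [-0.06018055  0.22941327 -0.01292792]
```

View pics/side4c.png

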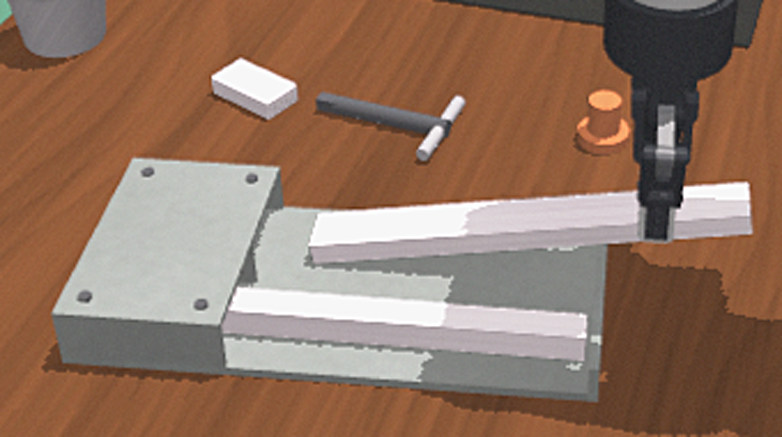

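Call:
drive_tool(motion=[[[0, 0, -0.003, 0, 1], [0, 0, -0.006, 0, 1], [0, 0, -0.009, 0, 1], [0, 0, -0.011, 0, 1], [0, 0, -0.012, 0, 1], [0, 0, -0.012, 0, 1]]])

```text
clock: 5.6
eef_pos: [0.3771, 0.119, 0.0331]
orientation: [-0.704, -0.067, 0.704, -0.067]
contact_force: [-4.6, -0.5, 5.4]
grip_width: 0.0312
```

Call:
drive_tool(motion=[[[0, 0, 0.001, 0, 0.6], [0, 0, 0.001, 0, 0.5], [0, 0, 0.001, 0, 0.45], [0, 0, 0.001, 0, 0.4], [0, 0, 0.001, 0, 0.4]]])

```text
clock: 6.1
eef_pos: [0.3768, 0.119, 0.0333]
orientation: [0.704, 0.067, -0.704, 0.067]
contact_force: [-0.6, 0.4, -1.2]
grip_width: 0.0516
```

Run:
```python
from h import *
s,d=snap('side','side5');print(s['eef_pos'],s['grip_width'],s['contact_force'],s['moment'])
im=cv2.imread('pics/side5.png')[220:410,100:440]
cv2.imwrite('pics/side5c.png',cv2.resize(im,None,fx=2.3,fy=2.3,interpolation=cv2.INTER_CUBIC))
```

```text
[0.37676111 0.11900969 0.03331557] 0.05157246089124525 [-0.62012428  0.40889412 -1.2217668 ] [ 0.02335708 -0.00186933  0.00593416]
```

View pics/side5c.png

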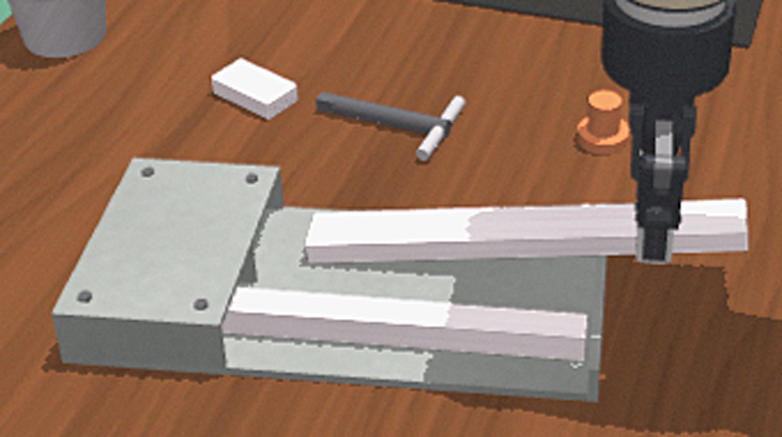

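Call:
drive_tool(motion=[[[0, 0, 0.02, 0, 0.4], [0, 0, 0.045, 0, 0.4], [0, 0, 0.07, 0, 0.4], [0.015, 0.0028, 0.09, 0, 0.4], [0.035, 0.0065, 0.1, 0, 0.4], [0.055, 0.0103, 0.1, 0, 0.4], [0.072, 0.0134, 0.1, 0, 0.4], [0.081, 0.0151, 0.1, 0, 0.4], [0.081, 0.0151, 0.1, 0, 0.4], [0.081, 0.0151, 0.1, 0, 0.4]]])

```text
clock: 7.15
eef_pos: [0.457, 0.134, 0.1329]
orientation: [-0.703, -0.067, 0.704, -0.067]
contact_force: [-0.6, 0.0, -0.8]
grip_width: 0.0515
```

Run:
```python
from h import *
for n in('scene','side','wrist'):
    s,d=snap(n,n+'6')
print(s['eef_pos'],s['grip_width'],s['contact_force'])
im=cv2.imread('pics/side6.png')[220:410,100:440]
cv2.imwrite('pics/side6c.png',cv2.resize(im,None,fx=2.3,fy=2.3,interpolation=cv2.INTER_CUBIC))
im=cv2.imread('pics/scene6.png')[200:400,310:490]
cv2.imwrite('pics/scene6c.png',cv2.resize(im,None,fx=3,fy=3,interpolation=cv2.INTER_CUBIC))
```

```text
[0.45690746 0.13401126 0.13298599] 0.052005959768846144 [-0.04844505 -0.22312561 -0.51309517]
```

View pics/side6c.png

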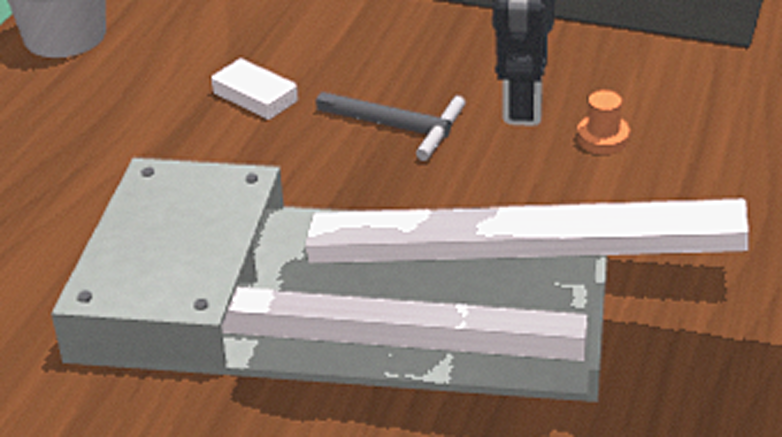

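View pics/scene6c.png

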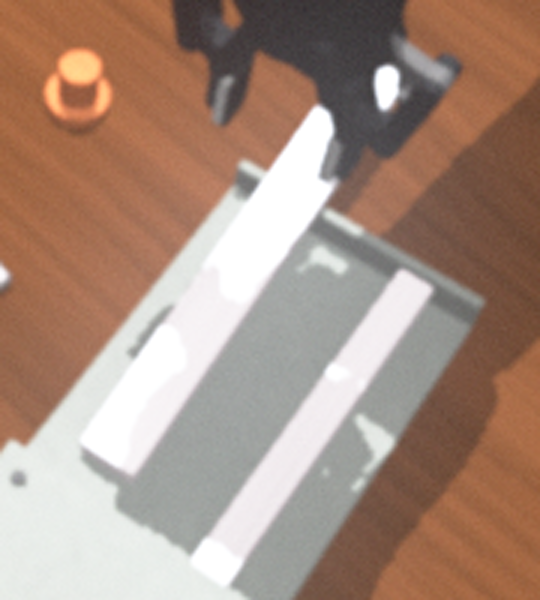

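View pics/wrist6.png

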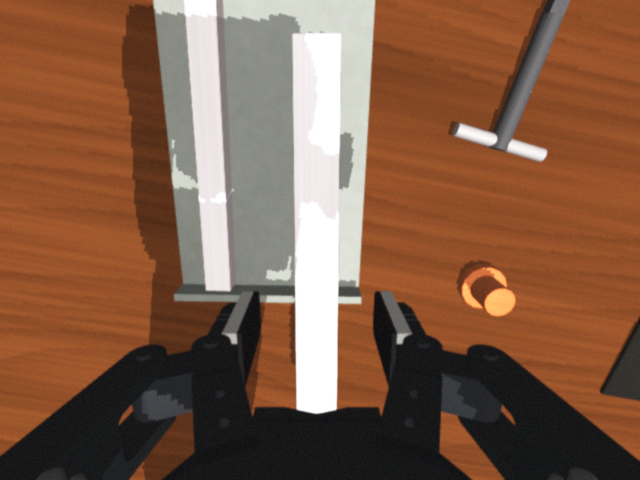

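Run:
```python
from h import *
S,D,V=load('scene6'),load('side6'),load('wrist6')
# wrist right = -y
r=tri((V,340,34),(S,337.3,347.7));l=tri((V,293,34),(S,354.3,358));print(r,l)
rc=(r[0]+l[0])/2
f=[atz(D,100+745/2.3,220+201/2.3,.0503),atz(D,100+748/2.3,220+232/2.3,.0503)]
print(f); fd=[dep(D,100+x/2.3,220+y/2.3) for x,y in((738,208),(738,228))];print(fd)
fc=(f[0]+f[1])/2;print(rc,fc,np.linalg.norm(rc-fc),(rc+fc)/2,np.degrees(np.arctan2((rc-fc)[1],(rc-fc)[0])))
for z in(.022,.023): print(atz(V,340,34,z),atz(V,293,34,z))
```

```text
(array([0.59745348, 0.14479157, 0.01750715]), [np.float64(1.1), np.float64(1.1)]) (array([0.59137109, 0.17484358, 0.01888568]), [np.float64(0.7), np.float64(0.7)])
[array([0.32131132, 0.09214202, 0.0503    ]), array([0.3155408, 0.1218544, 0.0503   ])]
[array([0.32466775, 0.09995893, 0.0500294 ]), array([0.32205304, 0.11892792, 0.04965747])]
[0.59441228 0.15981757 0.01819641] [0.31842606 0.10699821 0.0503    ] 0.282823129407147 [0.45641917 0.13340789 0.03424821] 10.834485290956724
[0.59674342 0.14387113 0.022     ] [0.59098282 0.17391986 0.022     ]
[0.59648304 0.14388381 0.023     ] [0.59074522 0.17381373 0.023     ]
```

Call:
drive_tool(motion=[[[0, 0, -0.025, 0, 0.42], [0, 0, -0.05, 0, 0.42], [0, 0, -0.075, 0, 0.42], [0, 0, -0.093, 0, 0.42], [0, 0, -0.103, 0, 0.42], [0, 0, -0.108, 0, 0.42], [0, 0, -0.108, 0, 0.6], [0, 0, -0.108, 0, 0.8], [0, 0, -0.108, 0, 1], [0, 0, -0.108, 0, 1], [0, 0, -0.108, 0, 1], [0, 0, -0.108, 0, 1]]], grip_force=45)

```text
clock: 8.5
eef_pos: [0.4582, 0.1342, 0.0259]
orientation: [0.704, 0.067, -0.704, 0.067]
contact_force: [-0.4, -0.2, 0.9]
grip_width: 0.0305
```

Call:
drive_tool(motion=[[[0, 0, 0.004, 0, 1], [0, 0, 0.012, 0, 1], [0, 0, 0.024, 0, 1], [0, 0, 0.038, 0, 1], [0, 0, 0.054, 0, 1], [0, 0, 0.07, 0, 1], [0, 0, 0.084, 0, 1], [0, 0, 0.094, 0, 1], [0, 0, 0.1, 0, 1], [0, 0, 0.1, 0, 1], [0, 0, 0.1, 0, 1]]])

```text
clock: 9.6
eef_pos: [0.4573, 0.134, 0.1247]
orientation: [-0.704, -0.067, 0.704, -0.067]
contact_force: [0.1, 0.6, -4.0]
grip_width: 0.0305
```

Run:
```python
from h import *
s,d=snap('side','side7');print(s['eef_pos'],s['grip_width'],s['contact_force'],s['moment'])
```

```text
[0.45726603 0.13402985 0.12474975] 0.03047028741917469 [ 0.06777781  0.61395403 -4.01057512] [ 0.01156661 -0.01345606 -0.05873582]
```

View pics/side7.png

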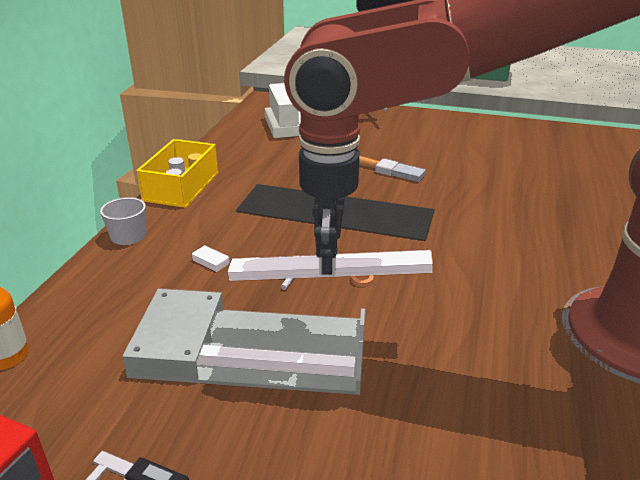

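Call:
drive_tool(motion=[[[0.002, -0.01, 0, -0.01, 1], [0.007, -0.03, 0, -0.03, 1], [0.014, -0.062, 0, -0.05, 1], [0.023, -0.1, 0, -0.07, 1], [0.032, -0.14, 0, -0.09, 1], [0.04, -0.18, 0, -0.11, 1], [0.048, -0.22, 0, -0.13, 1], [0.057, -0.26, 0, -0.155, 1], [0.066, -0.3, 0, -0.18, 1], [0.073, -0.332, 0, -0.2, 1], [0.078, -0.353, 0, -0.212, 1], [0.08, -0.362, 0, -0.215, 1]]])

```text
clock: 10.85
eef_pos: [0.5375, -0.2299, 0.1247]
orientation: [-0.707, 0.01, 0.707, 0.01]
contact_force: [-0.4, 1.0, -4.3]
grip_width: 0.0306
```

Call:
drive_tool(motion=[[[0, 0, 0, 0, 1], [0, 0, 0, 0, 1]]])

```text
clock: 11.05
eef_pos: [0.5373, -0.2267, 0.1248]
orientation: [-0.707, 0.008, 0.707, 0.009]
contact_force: [-0.6, -0.1, -3.6]
grip_width: 0.0304
```

Run:
```python
from h import *
for n in('scene','side','wrist'):
    s,d=snap(n,n+'8')
print(s['eef_pos'],s['grip_width'],s['contact_force'],s['moment'],s['clock'])
```

```text
[ 0.53742624 -0.2264082   0.12502489] 0.03055660307255911 [-1.22717644 -0.2788523  -4.86300178] [ 0.02977249  0.01457372 -0.04311402] 11.15
```

View pics/scene8.png

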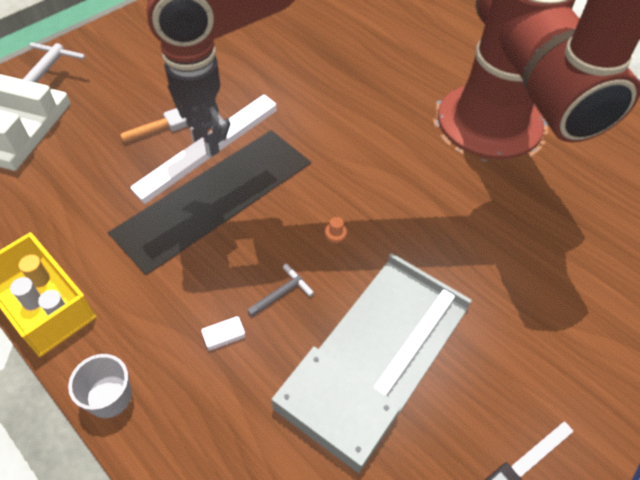

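View pics/side8.png

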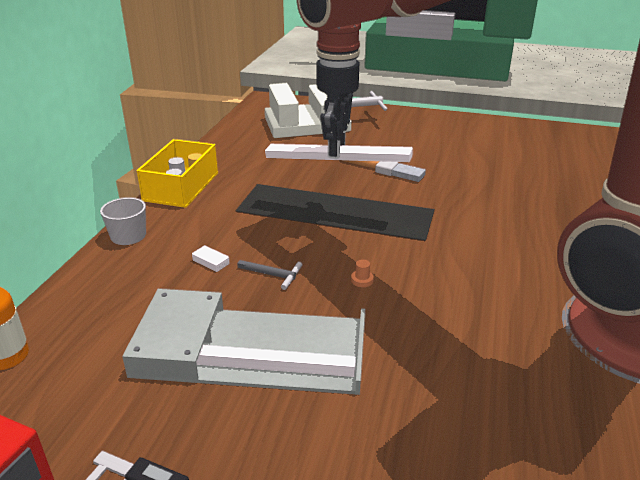

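View pics/wrist8.png

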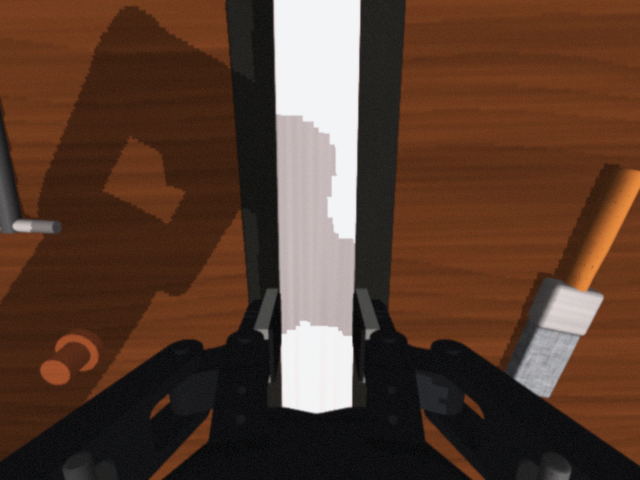

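Run:
```python
from h import *
def q(f,z=.004):
    im=cv2.imread(f'pics/{f}.png');d=load(f)
    m=(im.max(2)<75).astype(np.uint8)
    return im,m,d
for f,box in(('scene8',(90,115,330,285)),('side8',(225,175,445,245))):
    im=cv2.imread(f'pics/{f}.png');x0,y0,x1,y1=box
    s=3.2
    cv2.imwrite(f'pics/{f}_c.png',cv2.resize(im[y0:y1,x0:x1],None,fx=s,fy=s,interpolation=cv2.INTER_CUBIC))
```

```text
(no output)
```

View pics/scene8_c.png

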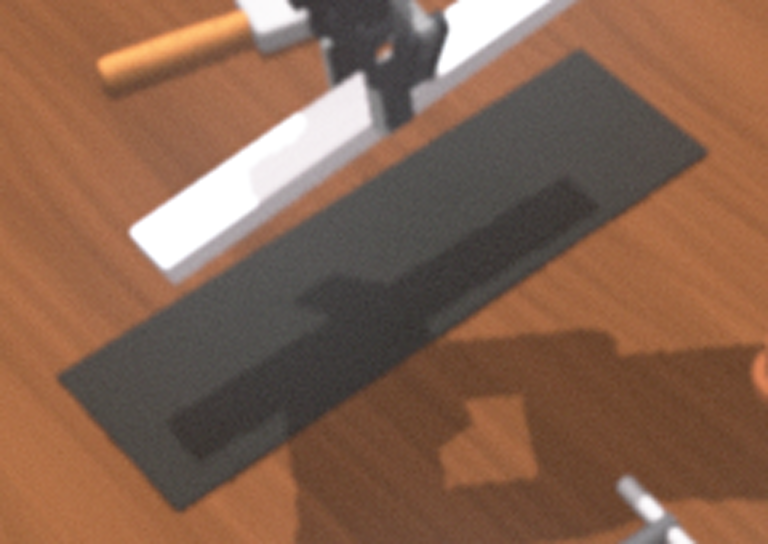

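View pics/side8_c.png

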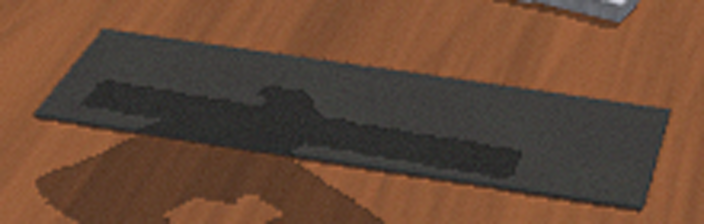

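Run:
```python
from h import *
S,D,V=load('scene8'),load('side8'),load('wrist8')
sc=np.array([(62,377),(181,506),(706,152),(580,51)])/3.2+[90,115]   # far-y/+x, near/+x, near/-x, far/-x
sd=np.array([(104,31),(36,114),(641,206),(670,110)])/3.2+[225,175]
A=[];B=[];T=[]
for (a,b),(c,d) in zip(sc,sd):
    p=atz(S,a,b,.004);q=atz(D,c,d,.004);t=tri((S,a,b),(D,c,d));print(p.round(4),q.round(4),t[0].round(4),t[1]);A.append(p);B.append(q);T.append(t[0])
for X in(A,B,T):
    X=np.array(X);c=X.mean(0);v=(X[0]+X[1]-X[2]-X[3]);print('c',c.round(4),'yaw',np.degrees(np.arctan2(v[1],v[0])),'len',np.linalg.norm(v)/2)
W=[atz(V,u,v,.004) for u,v in[(227,0),(247,250),(405,0),(392,250)]]
print(np.round(W,4))
f=[ (V,274,10),(V,360,10),(V,282,380),(V,352,380)]
T=V['T'];print(np.round([atz(*x,.135) for x in f],4))
```

```text
[ 0.726  -0.2848  0.004 ] [ 0.7209 -0.2841  0.004 ] [ 7.242e-01 -2.896e-01 -3.000e-04] [np.float64(1.3), np.float64(1.3)]
[ 0.7268 -0.1715  0.004 ] [ 0.723  -0.1694  0.004 ] [ 7.257e-01 -1.743e-01  4.000e-04] [np.float64(0.5), np.float64(0.5)]
[ 0.354  -0.1641  0.004 ] [ 0.3484 -0.1652  0.004 ] [ 0.3497 -0.1681  0.0004] [np.float64(1.8), np.float64(1.8)]
[ 0.3521 -0.2796  0.004 ] [ 0.3454 -0.2808  0.004 ] [ 0.3469 -0.2854 -0.0006] [np.float64(2.1), np.float64(2.1)]
c [ 0.5397 -0.225   0.004 ] yaw -0.9700797496205729 len 0.3734160452644825
c [ 0.5344 -0.2249  0.004 ] yaw -0.5706492908862618 len 0.3750869993421346
c [ 0.5366 -0.2294 -0.    ] yaw -0.7879347711016976 len 0.37666893274653623
[[ 0.7006 -0.1723  0.004 ]
 [ 0.5268 -0.1711  0.004 ]
 [ 0.6977 -0.2898  0.004 ]
 [ 0.5239 -0.2882  0.004 ]]
[[ 0.6536 -0.2161  0.135 ]
 [ 0.6529 -0.2448  0.135 ]
 [ 0.5064 -0.2109  0.135 ]
 [ 0.5056 -0.243   0.135 ]]
```

Call:
drive_tool(motion=[[[0, -0.001, -0.006, 0.006, 1], [0, -0.001, -0.018, 0.012, 1], [0, -0.001, -0.033, 0.012, 1], [0, -0.001, -0.048, 0.012, 1], [0, -0.001, -0.063, 0.012, 1], [0, -0.001, -0.076, 0.012, 1], [0, -0.001, -0.086, 0.012, 1], [0, -0.001, -0.091, 0.012, 1], [0, -0.001, -0.091, 0.012, 1], [0, -0.001, -0.091, 0.012, 1]]])

```text
clock: 12.2
eef_pos: [0.5381, -0.2292, 0.0348]
orientation: [0.707, -0.005, -0.707, -0.005]
contact_force: [0.5, -0.5, -3.8]
grip_width: 0.0306
```

Run:
```python
from h import *
s,d=snap('side','side9');print(s['eef_pos'],s['grip_width'],s['contact_force'],s['moment'])
im=cv2.imread('pics/side9.png')[120:260,220:460]
cv2.imwrite('pics/side9c.png',cv2.resize(im,None,fx=3.2,fy=3.2,interpolation=cv2.INTER_CUBIC))
```

```text
[ 0.53814139 -0.22918763  0.03483515] 0.030630678580772848 [ 0.51883494 -0.51542913 -3.77371083] [-0.03932069 -0.03578949  0.01359366]
```

View pics/side9c.png

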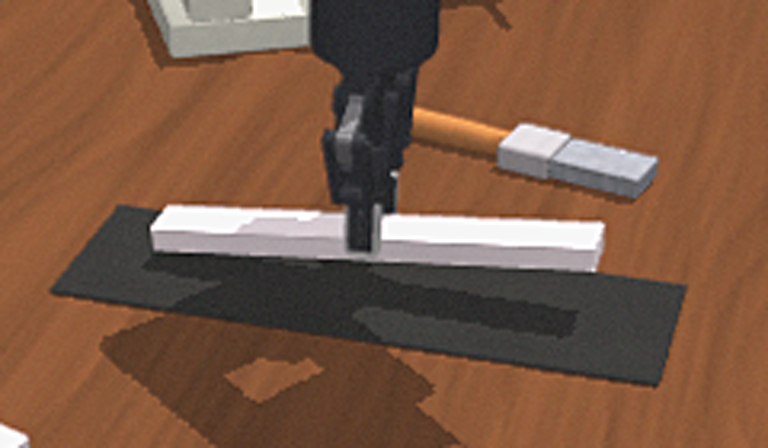

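Call:
drive_tool(motion=[[[0, 0, -0.003, 0, 1], [0, 0, -0.006, 0, 1], [0, 0, -0.009, 0, 1], [0, 0, -0.011, 0, 1], [0, 0, -0.013, 0, 1], [0, 0, -0.015, 0, 1], [0, 0, -0.017, 0, 1], [0, 0, -0.019, 0, 1], [0, 0, -0.021, 0, 1], [0, 0, -0.021, 0, 1]]], grip_force=22)

```text
clock: 13.25
eef_pos: [0.5378, -0.2289, 0.0131]
orientation: [0.707, -0.005, -0.707, -0.005]
contact_force: [-1.5, 0.2, -0.3]
grip_width: 0.0304
```

Run:
```python
from h import *
s,d=snap('side','side10');print(s['eef_pos'],s['grip_width'],s['contact_force'],s['moment'])
im=cv2.imread('pics/side10.png')[120:260,220:460]
cv2.imwrite('pics/side10c.png',cv2.resize(im,None,fx=3.2,fy=3.2,interpolation=cv2.INTER_CUBIC))
```

```text
[ 0.53779956 -0.22888193  0.01310624] 0.030365343164543045 [-1.52594375  0.18475128 -0.27195188] [ 0.09170498 -0.19376995  0.04862156]
```

View pics/side10c.png

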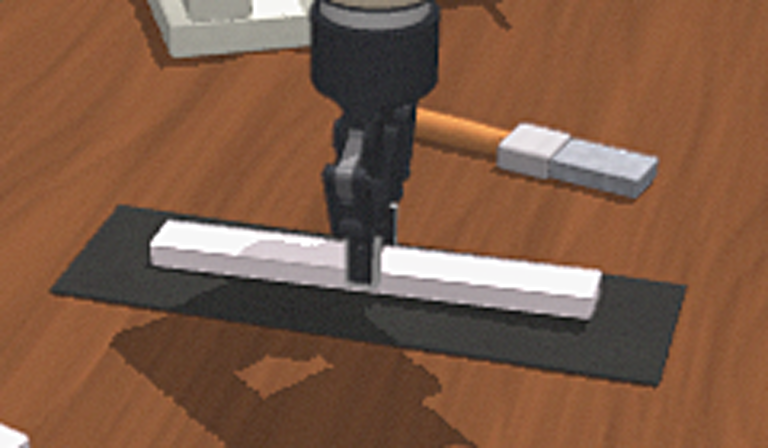

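Call:
drive_tool(motion=[[[0, 0, -0.001, 0, 1], [0, 0, -0.002, 0, 1], [0, 0, -0.003, 0, 1], [0, 0, -0.003, 0, 1]]])

```text
clock: 13.7
eef_pos: [0.5376, -0.2289, 0.0101]
orientation: [-0.707, 0.005, 0.707, 0.005]
contact_force: [-2.0, 0.9, -0.6]
grip_width: 0.0307
```

Run:
```python
from h import *
s,d=snap('side','side11');print(s['eef_pos'],s['contact_force'],s['moment'])
for x,y in[(170,235),(220,238),(430,262),(570,280)]: print(dep(d,220+x/3.2,120+y/3.2).round(4))
```

```text
[ 0.53764399 -0.22889039  0.010147  ] [-1.99076184  0.85154222 -0.58461845] [ 0.03708656 -0.18079957  0.0623718 ]
[ 0.6675 -0.2329  0.0175]
[ 0.6365 -0.24    0.0163]
[ 0.5006 -0.2424  0.0183]
[0.279  0.8143 0.6233]
```

Call:
drive_tool(motion=[[[0, 0, -0.0005, 0, 1], [0, 0, -0.001, 0, 1], [0, 0, -0.001, 0, 1]]])

```text
clock: 14.05
eef_pos: [0.5377, -0.2289, 0.0093]
orientation: [0.707, -0.005, -0.707, -0.005]
contact_force: [-2.9, 0.7, -0.7]
grip_width: 0.0304
```

Call:
drive_tool(motion=[[[0, 0, -0.0005, 0, 1], [0, 0, -0.001, 0, 1], [0, 0, -0.001, 0, 1]]])

```text
clock: 14.35
eef_pos: [0.5377, -0.2289, 0.0092]
orientation: [-0.707, 0.005, 0.707, 0.005]
contact_force: [-5.3, 2.3, 6.7]
grip_width: 0.0303
```

Run:
```python
from h import *
s,d=snap('side','side12');print(s['eef_pos'],s['contact_force'],s['moment'])
im=cv2.imread('pics/side12.png')[170:240,230:440]
cv2.imwrite('pics/side12c.png',cv2.resize(im,None,fx=3.8,fy=3.8,interpolation=cv2.INTER_CUBIC))
for u,v in[(275,194),(290,195),(350,201),(390,206),(400,207)]: print(dep(d,u,v).round(4))
```

```text
[ 0.5377002  -0.22892012  0.0091686 ] [-5.3483942   2.33747918  6.67337973] [0.24328977 0.49002669 0.05026138]
[ 0.6608 -0.2255  0.0211]
[ 0.6319 -0.2341  0.0186]
[ 0.5095 -0.2424  0.0189]
[ 0.4292 -0.2431  0.0194]
[ 0.4135 -0.2757  0.0017]
```

View pics/side12c.png

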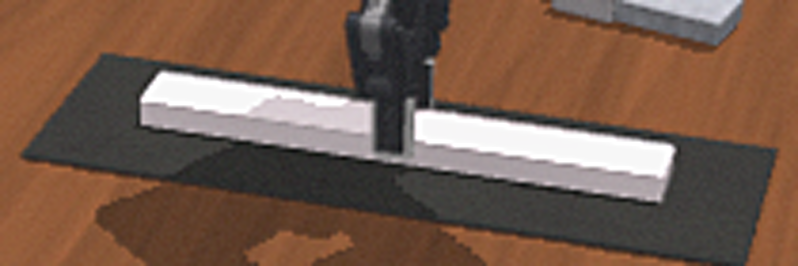

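Call:
drive_tool(motion=[[[0, 0, 0.0005, 0, 0.7], [0, 0, 0.001, 0, 0.6], [0, 0, 0.001, 0, 0.5], [0, 0, 0.001, 0, 0.4], [0, 0, 0.001, 0, 0.4], [0, 0, 0.01, 0, 0.4], [0, 0, 0.03, 0, 0.4], [0, 0, 0.06, 0, 0.4], [0, 0, 0.1, 0, 0.4], [0, 0, 0.14, 0, 0.4], [0, 0, 0.16, 0, 0.4], [0, 0, 0.16, 0, 0.4]]])

```text
clock: 15.6
eef_pos: [0.5402, -0.2303, 0.1741]
orientation: [0.71, -0.007, -0.704, -0.003]
contact_force: [-0.5, -0.1, -0.7]
grip_width: 0.0512
```

Run:
```python
from h import *
for n in('scene','side','wrist'):
    s,d=snap(n,n+'13')
print(s['eef_pos'],s['contact_force'],s['clock'])
a=cv2.imread('pics/side13.png')[170:240,230:440];b=cv2.imread('pics/scene13.png')[115:285,90:330]
cv2.imwrite('pics/side13c.png',cv2.resize(a,None,fx=3.8,fy=3.8,interpolation=cv2.INTER_CUBIC))
cv2.imwrite('pics/scene13c.png',cv2.resize(b,None,fx=3.2,fy=3.2,interpolation=cv2.INTER_CUBIC))
```

```text
[ 0.5377222  -0.22892637  0.16868138] [-0.25097957 -0.46380985  0.08704763] 15.7
```

View pics/side13.png

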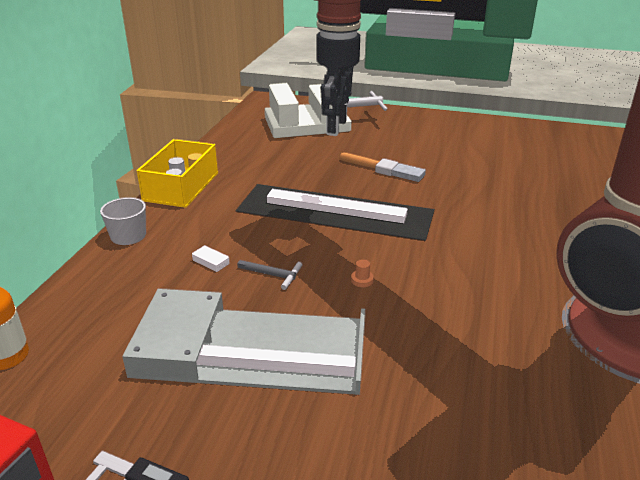

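View pics/scene13c.png

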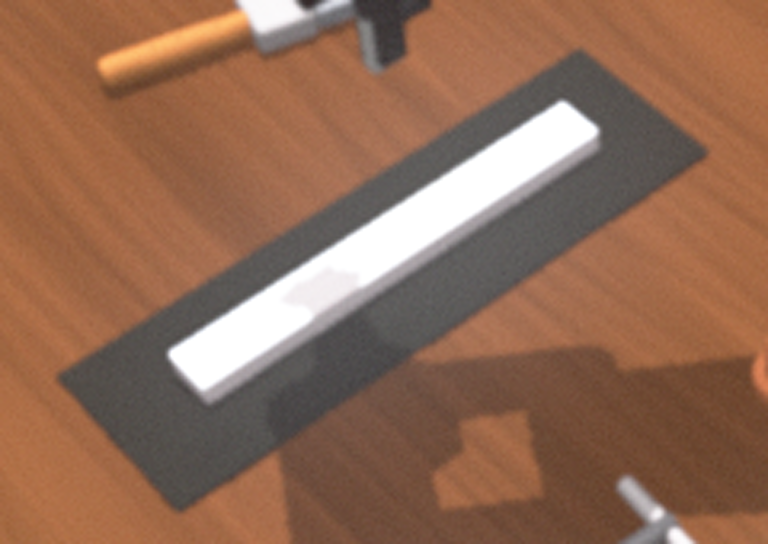

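View pics/wrist13.png

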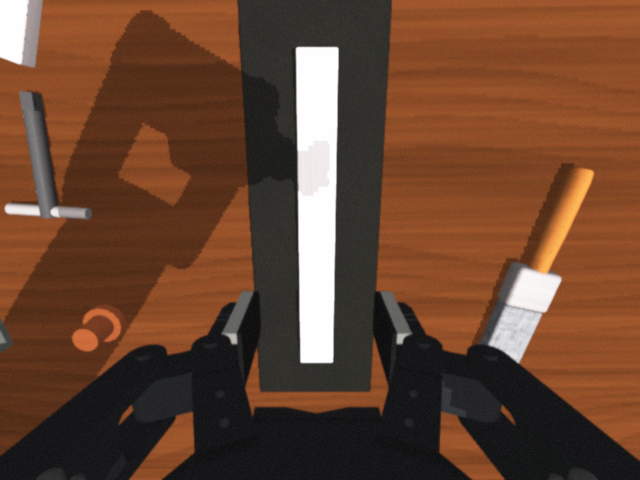

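View pics/side13c.png

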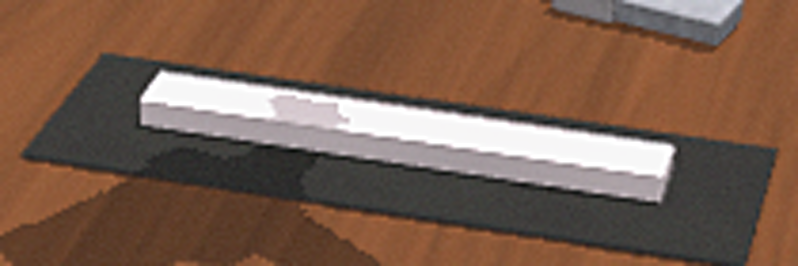

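Run:
```python
from h import *
S,D,V=load('scene13'),load('side13'),load('wrist13')
P=np.array([atz(S,90+x/3.2,115+y/3.2,.02) for x,y in[(170,354),(209,391),(599,132),(564,102)]])
Q=np.array([atz(V,u,v,.02) for u,v in[(338,47),(296,48),(301,362),(333,362)]])
R_=np.array([atz(D,230+x/3.8,170+y/3.8,.02) for x,y in[(161,71),(141,103),(663,178),(674,145)]])
for X in(P,Q,R_):
    v=X[0]+X[1]-X[2]-X[3];print(X.mean(0).round(4),np.degrees(np.arctan2(v[1],v[0])),np.linalg.norm(v)/2)
print(np.round([atz(V,u,v,.004) for u,v in[(260,390),(371,390),(244,150),(384,150)]],4))
print(tri((S,90+170/3.2,115+354/3.2),(V,338,47)),tri((S,90+599/3.2,115+132/3.2),(V,301,362)))
S0=load('scene8')
```

```text
[ 0.5386 -0.2264  0.02  ] -0.6526275230662532 0.2790529299302558
[ 0.5388 -0.2306  0.02  ] -0.766536170993512 0.27826510656277187
[ 0.5342 -0.2275  0.02  ] -0.7092082435985794 0.27822287397843953
[[ 0.3536 -0.1668  0.004 ]
 [ 0.3518 -0.2864  0.004 ]
 [ 0.6034 -0.1684  0.004 ]
 [ 0.6017 -0.2895  0.004 ]]
(array([ 0.67821261, -0.2482036 ,  0.0168789 ]), [np.float64(0.7), np.float64(0.7)]) (array([ 0.39609917, -0.21255822,  0.01450536]), [np.float64(0.1), np.float64(0.1)])
```

Call:
drive_tool(motion=[[[0, 0, 0, 0, 0.4], [0, 0, 0, 0, 0.4]]])

```text
clock: 15.95
eef_pos: [0.5368, -0.2284, 0.1663]
orientation: [-0.706, 0.004, 0.708, 0.006]
contact_force: [0.6, 0.4, 0.2]
grip_width: 0.0511
```

Run:
```python
from h import *
a,b=cv2.imread('pics/side0.png'),cv2.imread('pics/side13.png')
cv2.imwrite('pics/cmp.png',cv2.resize(np.vstack([a[330:400,115:375],b[330:400,115:375]]),None,fx=3,fy=3))
s=monitor.observe();print(s['eef_pos'],np.abs(s['qvel']).max(),s['clock'])
```

```text
[ 0.5367954  -0.22839064  0.16631964] 0.007553362105078078 15.95
```

View pics/cmp.png

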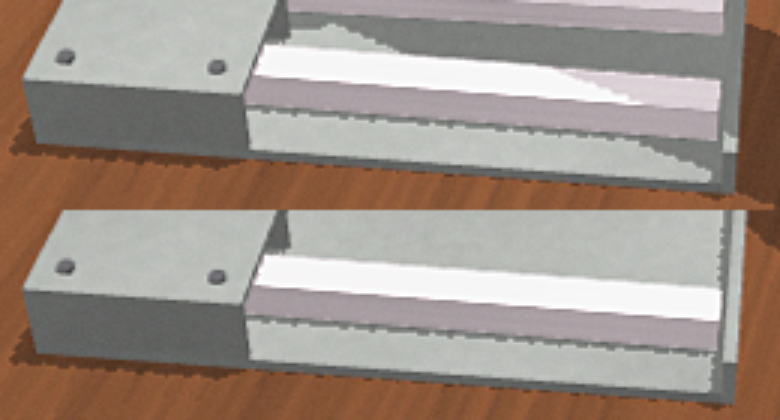

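The square bar is unmoved: its front end is at the same pixel, about (720, 80), before and after. I'm handing in the job.

```bash
python3 -c "
from bench import ticket
print(ticket.finish_job())"
```

```text
the job is handed in; nothing more can be done
None
```

The flat bar now lies flat and lengthwise in the middle of the mat, and I handed the job in at about 16 s of the 45 s allowed.

I gripped the bar near its front end, tilted it about 6.5° over the lip and drew it out about 95 mm. I then rested it on the lip, regripped it at its middle and carried it to the mat. There I lowered it with a light grip until it lay flat, and released it.

- **Position:** the bar sits within about 3 mm of the mat's centre, and its yaw is about -0.7°, the same as the mat's.
- **Height:** the depth readings put the bar's top at about 19–21 mm (one end), as it should be for a bar flat on the 4 mm mat. The two-view measurements came out lower, at 15–17 mm. The mat's own two-view height was also about 4 mm low, so I put this down to calibration error.
- **Square bar:** it looks unmoved in the before and after pictures.
- **Forces:** the largest wrist force component I read was about 7 N, as the bar settled on the mat. I saw readings only at the end of each move.
- **Camera disagreement:** the cameras differed by up to 5 mm on absolute positions, so I compared the bar with the mat within each view.

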